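# Put away a hot-lab delivery

## Task

Put this delivery away. Stand the yellow-lidded and the blue-lidded vial shield each fully down in the socket of the holder that matches its lid, setting them down gently, not dropping them, and leave the red-lidded shield where it stands. Load the two kit cartons, upright and lengthwise, into the sloped roller lane so that the orange-banded one comes to rest against the stop at the lower end and the green-banded one right behind it; let go of everything.

Things in the scene. Friction and masses are not known exactly. Their poses are not given: they have to be found in the camera images.
- shield_yellow: vial shield, an upright heavy metal cylinder 42 mm in diameter and 70 mm tall with a dark grey body and a flush yellow lid (the top 19 mm), 0.48 to 0.75 kg; origin at the centre of its underside, z up along its axis. It stands loose on the table among the other things, anywhere in the middle, turned either way.
- shield_blue: vial shield, an upright heavy metal cylinder 42 mm in diameter and 70 mm tall with a dark grey body and a flush blue lid (the top 19 mm), 0.48 to 0.75 kg; origin at the centre of its underside, z up along its axis. It stands loose on the table among the other things, anywhere in the middle, turned either way.
- carton_orange: small white kit carton with orange bands round it (also across its top), 64 mm long (its x), 44 mm wide (its y), 60 mm tall (z up), 0.08 to 0.17 kg, rigid; origin at the centre of its underside. It stands loose on the table among the other things, anywhere in the middle, turned either way.
- carton_green: small white kit carton with green bands round it (also across its top), 64 mm long (its x), 44 mm wide (its y), 60 mm tall (z up), 0.08 to 0.17 kg, rigid; origin at the centre of its underside. It stands loose on the table among the other things, anywhere in the middle, turned either way.
- holder_yellow: fixed square yellow block, 84 x 84 x 22 mm, with an upward socket 58 mm across and 16 mm deep in its middle (16 mm wider than a shield); origin at the centre of its underside: socket floor 6 mm above it, mouth 22 mm above. Stands on a 6 mm grey plate in a row of three (yellow, blue, red in any order, centres about 100 mm apart), on the robot's left or right.
- holder_blue: fixed square blue block, 84 x 84 x 22 mm, with an upward socket 58 mm across and 16 mm deep in its middle (16 mm wider than a shield); origin at the centre of its underside: socket floor 6 mm above it, mouth 22 mm above. Stands on a 6 mm grey plate in a row of three (yellow, blue, red in any order, centres about 100 mm apart), on the robot's left or right.
- shield_red: vial shield, an upright heavy metal cylinder 42 mm in diameter and 70 mm tall with a dark grey body and a flush red lid (the top 19 mm), 0.48 to 0.75 kg; origin at the centre of its underside, z up along its axis. It already stands in the socket of the red holder, in the same row as the yellow and blue ones (in any of the three places), and stays there.
- lane: fixed sloped roller lane, about 240 x 72 mm, left or right of the robot, high end nearest it. Origin on the table under its middle; z up, x level and pointing downhill. Its bed falls 22 degrees along +x: height over the origin = 25 mm + 0.404 (115 mm - x), x from -126 to 115 mm; 60 mm wide, centred on y = 0, between rails 14 mm above it and 6 mm thick. A carton fits lengthwise only, 8 mm free each side.
- lane_stop (a point): where the lane's yellow stop plate meets the bed, on the centre line at its low end (lane x 115 mm, 25 mm above the table). The plate is 45 mm tall, square to the bed. Rollers run free: a released carton slides down by itself to the stop or to the carton before it, leaning 22 degrees. At rest the first carton's origin is at about lane x 85 mm, z 37 mm, the second's at x 25 mm, z 61 mm.

How it is judged:
By the outcome, as a careful person would: the job done as asked, in the order asked, and still so for the second after the job is handed in, with the robot touching nothing.
It also fails if it takes over 99 s, if anything falls off the work surface, if the arm or the gripper's body presses on something with over 40 N, if the wrist force passes 120 N, or if a joint passes its speed limit or range.

## Robot

A 6-joint arm with a two-finger parallel gripper is mounted at the origin on the work surface. World frame = base frame: x ahead of the robot, y to its left, z up, the work surface at z = 0. Lengths are in mm, angles in rad, forces in N, time in s.
With the tool pointing down it reaches from about 350 to 950 mm from the base axis. Payload 17.4 kg.
Tool frame: the origin (TCP) lies at the very end of the fingers, on their centre line; the grasp point (between the pads) lies 19 mm behind it; y points along the fingers, z is the direction in which the jaws open and shut, and the axes are right-handed (so a half turn about y gives the same grasp; the last joint's range is limited). The gripper opens to 93 mm and grips with 3 to 60 N. Pads are 15 mm wide; open, the fingers measure 128 mm over their backs; the gripper's body (75 mm by 188 mm) begins 65 mm behind the grasp point.
Start: joints at [1.203, 0.116, 1.442, -0, 1.584, -0.038], TCP at [218.609, 638.625, 186.246] pointing down, gripper open.
Joint ranges: [-2.83, 2.83], [-0.83, 2.19], [0.07, 2.5], [-1.14, 4.28], [0.01, 3], [-2.97, 2.97]. Speed limits (rad/s): [1.89, 1.89, 2.22, 3.14, 3.14, 3.14].

## Interface

Orientations are given as a unit quaternion [x, y, z, w].
In Python, from plant import arm, camera, calibration, job_done, silhouettes, landmark_of gives the robot as it stands.
- The arm moves only by the tool play_rows, never from a script. Its argument "plan" is a list of rows, each a list of 2 entries, a list of its own where there are three numbers: the shift along the tool's x, y, z in m, then the turn about the tool's y in rad. In form: [[[dx, dy, dz], yaw], ...]. A call has 1 to 12 rows; each row shifts and turns the pose as measured when the row begins, along the tool's axes as they then stand; what a row does not reach is not made up. A row lasts 1/8 s, in which the tool goes at most 62.5 mm and 10.7 degrees, less where a joint would pass 70% of its speed; a pose out of reach is approached as far as the arm can. A call with a gripper value outside its range is refused whole. "fingers" is the opening in per cent of the stroke, from 0 (shut) to 100 (fully open), set as the call begins (left out, the last holds). The fingers move at their own pace and stop on an object; "grip_force" is the grip in N (left out, the last holds). Time passes only in rows, so rows that do not move let the fingers close. It gives the time, the measured TCP pose, the force and the opening at its end, in the units of the state.
- arm.sense(): the state, without advancing time (a new reading comes with each control period).
- camera(name): name is "side" or "top" or "wrist"; returns the picture (400x640x3 uint8, red, green, blue); there is no depth.
- calibration(name): a dict with "fx", "fy", "cx", "cy" (pixels), "rvec" (rotation vector, rad) and "tvec" (3), from world to camera coordinates, as OpenCV has them. Camera axes: x right, y down, z forward; pixel columns grow to the right and rows downward; lengths in mm; the calibration is good to about 2 mm. The wrist camera is an equidistant fisheye: a pixel r from the principal point sees the ray r / f radians off the axis. A picture is of the moment at which its call begins: read the wrist's pose just before it. calibration takes no time and is no camera call; for the wrist camera it gives the pose at the moment of the call.
- job_done(): hands the job in, once; it reports no verdict.
Trained networks look in the newest picture that a camera, given by its name, has taken for a name from the list of things; names that differ only in an ending like _2 or _b are one class to them, and where a whole thing is asked for, a point or a joint stands for the part that bears it (a point fixed in the world has none). Each returns a list of dicts, best first, with "confidence" (0 to 1); they miss things now and then, are a little off and sometimes report something else, mostly with a low value. They report only what shows in the picture. A call takes as long as a camera call.
- silhouettes(camera, label): "mask" (400x640 bool, what is visible of it) and "extent" ([centre column, centre row, width, height] in pixels, round what is visible of it).
- landmark_of(camera, label): "at" ([column, row] in pixels: a listed point, or the origin of a listed thing).
The state is a dict: "t": time; "qpos": joint angles; "dq": joint speeds; "joint_efforts": joint torques, N m; "ee_pos": TCP position; "tool_rot": TCP orientation; "wrist_force": force on the tool from outside, world axes, zero at the start; "wrist_torque": the same for the moment, N m; "width": opening from 0.0 (shut) to 1.0 (fully open).
Only numpy, scipy, OpenCV 4.12 (cv2) and the standard library are available. Lean on these libraries where they do the work, as an engineer would, in place of code of your own. Each camera call takes 0.05 s, during which the arm holds its last target. There are 200 camera calls.

## Working session

There is one attempt and no reset: what is moved stays moved. The work goes in short steps, Python scripts to look and compute and a tool call to move; the robot and the scene stay as the last step left them, time stands still between calls to the robot, and variables do not carry over. Pictures are saved under pics/ and viewed, about 12 in all and at most 16, crops included, and the job is handed in when it is done.

Besides the shell and the picture viewer there is one more tool, called after "Emit:" as a command line: name --argument value ..., lists and objects as JSON in quotes. play_rows: Moves the arm, as the interface text tells. Its arguments: {"type":"object","properties":{"plan":{"type":"array"},"fingers":{"type":"number"},"grip_force":{"type":"number"}},"required":["plan"]}

```bash
mkdir -p pics; cat > h.py <<'E'
import numpy as np, cv2
from plant import arm, camera, calibration, silhouettes, landmark_of
def cal(n):
    c=calibration(n); R=cv2.Rodrigues(np.array(c['rvec'],float))[0]; t=np.array(c['tvec'],float).ravel()
    return c,R,t
def ray(n,px,C=None):
    c,R,t=C or cal(n); x=(px[0]-c['cx'])/c['fx']; y=(px[1]-c['cy'])/c['fy']
    if n=='wrist':
        r=np.hypot(x,y); s=np.sin(r)/r if r>1e-9 else 1; d=np.array([x*s,y*s,np.cos(r)])
    else: d=np.array([x,y,1.])
    return -R.T@t, R.T@d
def at_z(n,px,z,C=None):
    o,d=ray(n,px,C); return o+d*(z-o[2])/d[2]
def proj(n,P,C=None):
    c,R,t=C or cal(n); p=R@np.asarray(P,float)+t
    if n=='wrist':
        rho=np.hypot(p[0],p[1]); th=np.arctan2(rho,p[2]); k=th/rho if rho>1e-9 else 1/p[2]
        return np.array([c['cx']+c['fx']*p[0]*k,c['cy']+c['fy']*p[1]*k])
    return np.array([c['cx']+c['fx']*p[0]/p[2],c['cy']+c['fy']*p[1]/p[2]])
def save(n,f):
    im=camera(n); cv2.imwrite('pics/'+f,cv2.cvtColor(im,cv2.COLOR_RGB2BGR)); return im
E
python3 - <<'E'
from h import *
np.set_printoptions(precision=3,suppress=True)
s=arm.sense(); print(s['t'],s['ee_pos'],s['tool_rot'],s['width'],s['wrist_force'])
a=save('top','top0.png'); b=save('side','side0.png')
for n in ['top','side']:
    c,R,t=cal(n); print(n,c,-R.T@t)
    for l in ['shield_yellow','shield_blue','shield_red','carton_orange','carton_green','holder_yellow','holder_blue','lane','lane_stop']:
        r=landmark_of(n,l)[:2]
        print(n,l,[(np.round(q['at'],1),round(q['confidence'],2),at_z(n,q['at'],{'holder_yellow':6,'holder_blue':6,'shield_red':12,'lane_stop':25}.get(l,0))[:2]) for q in r])
E
```

```text
0.0 [218.526 638.386 185.499] [ 0.698 -0.116  0.116 -0.697] 0.9991471045273465 [-0.293 -0.681 -0.189]
top {'fx': 391.0959303934552, 'fy': 391.0959303934552, 'cx': 312.4093663148084, 'cy': 199.9513312656239, 'rvec': array([ 1.892, -2.321,  0.248]), 'tvec': array([105.605, 546.794, 684.277])} [401.698  23.642 785.144]
top shield_yellow [(array([284.2, 269.7]), 0.91, array([442.41 ,  73.793])), (array([169.8, 190.2]), 0.61, array([649.173, 275.289]))]
top shield_blue [(array([344.9, 193.5]), 0.81, array([569.261, -77.651])), (array([287.5, 269.5]), 0.65, array([441.477,  67.325]))]
top shield_red [(array([182.7, 243.9]), 0.81, array([531.569, 260.153])), (array([442.2, 188.5]), 0.27, array([ 536.931, -272.268]))]
top carton_orange [(array([356.8, 250.3]), 0.67, array([450.695, -75.434]))]
top carton_green [(array([275., 217.]), 0.75, array([550.033,  72.436])), (array([183.8, 289.1]), 0.75, array([445.262, 273.413]))]
top holder_yellow [(array([184.1, 290. ]), 0.83, array([443.118, 271.159]))]
top holder_blue [(array([171.7, 191.2]), 0.97, array([644.395, 269.812]))]
top lane [(array([4
[... 334 characters left out ...]
86.719  589.21 ]
side shield_yellow [(array([257.9, 210.8]), 0.78, array([445.85 ,  72.147]))]
side shield_blue [(array([335.2, 226.6]), 0.96, array([566.404, -62.738]))]
side shield_red [(array([258.5, 158. ]), 0.71, array([531.395, 253.157]))]
side carton_orange [(array([292.8, 253.3]), 0.61, array([450.975, -84.194]))]
side carton_green [(array([298.8, 193.7]), 0.71, array([555.151,  78.609]))]
side holder_yellow [(array([225.5, 165.6]), 0.65, array([446.823, 273.707]))]
side holder_blue [(array([292. , 144.2]), 0.96, array([644.023, 277.297]))]
side lane [(array([389.9, 302.3]), 0.7, array([ 541.718, -278.058]))]
side lane_stop [(array([443.5, 271.8]), 0.67, array([ 653.988, -289.487]))]
```

```bash
python3 - <<'E'
import cv2
a=cv2.imread('pics/top0.png');cv2.imwrite('pics/top0c.png',cv2.resize(a[90:340,130:500],None,fx=2.1,fy=2.1,interpolation=cv2.INTER_CUBIC))
E
```

```text
(no output)
```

View pics/top0c.png

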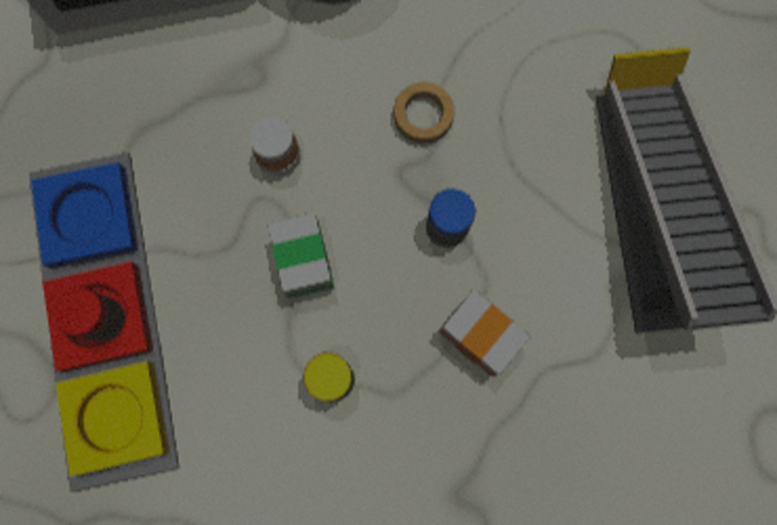

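View pics/side0.png

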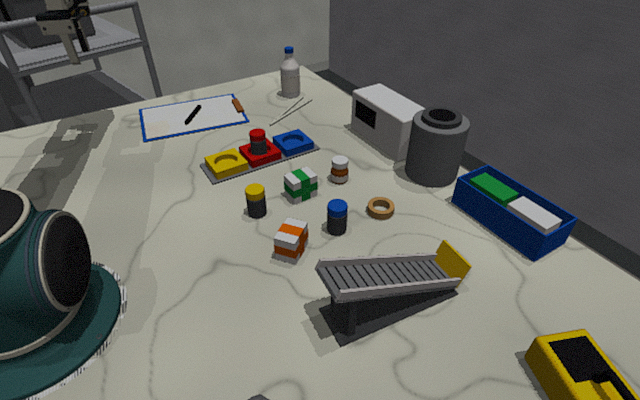

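The top crop shows the blue lid at (452,212), the yellow lid at (328,377), the green carton at (300,255) and the orange carton at (485,333). The holder row (blue, red, yellow) is on the left, and the lane is on the right with its stop at the far end, (650,68). A white bottle and a ring are distractors. Next I'll fit poses from the masks in both views.

```bash
cat > fit.py <<'E'
from h import *
from scipy.optimize import minimize
def cuboid(L,W,z0,z1):
    return lambda p:[(p[0]+np.cos(p[2])*a-np.sin(p[2])*b,p[1]+np.sin(p[2])*a+np.cos(p[2])*b,z) for a in(-L/2,L/2) for b in(-W/2,W/2) for z in(z0,z1)]
def cyl(r,z0,z1):
    return lambda p:[(p[0]+r*np.cos(u),p[1]+r*np.sin(u),z) for u in np.linspace(0,6.28,25) for z in(z0,z1)]
def fit(model,p0,obs):
    C={n:cal(n) for n,_ in obs}
    def cost(p):
        c=0
        for n,m in obs:
            S=4; h=cv2.convexHull(np.array([proj(n,q,C[n]) for q in model(p)],np.float32))
            im=np.zeros((400*S,640*S),np.uint8); cv2.fillConvexPoly(im,np.round((h+.5)*S).astype(np.int32),1)
            im=cv2.resize(im.astype(np.float32),(640,400),interpolation=cv2.INTER_AREA)
            c+=1-np.minimum(im,m).sum()/np.maximum(im,m).sum()
        return c/len(obs)
    best=None
    for y in ([0,.5,1,1.5,2,2.5] if len(p0)==3 else [0]):
        p=np.array(p0,float)
        if len(p)==3:p[2]=y
        s=np.eye(len(p))*8
        if len(p)==3:s[2,2]=.25
        r=minimize(cost,p,method='Nelder-Mead',options=dict(initial_simplex=np.vstack([p,p+s]),maxiter=90,xatol=.1,fatol=1e-4))
        if best is None or r.fun<best.fun: best=r
    return best.x,best.fun
E
python3 - <<'E'
from fit import *
from scipy.spatial.transform import Rotation as Ro
np.set_printoptions(precision=3,suppress=True)
print(Ro.from_quat(arm.sense()['tool_rot']).as_matrix())
camera('top');camera('side')
J={'shield_yellow':(cyl(21,0,70),[444,73]),'shield_blue':(cyl(21,0,70),[567,-70]),'carton_orange':(cuboid(64,44,0,60),[451,-80,0]),'carton_green':(cuboid(64,44,0,60),[552,75,0]),'holder_yellow':(cuboid(84,84,6,28),[444,272,0]),'holder_blue':(cuboid(84,84,6,28),[644,273,0])}
for l,(m,p) in J.items():
    obs=[]
    for n in('top','side'):
        r=silhouettes(n,l)
        if not r: continue
        # nearest mask to the expected place
        e=proj(n,p[:2]+[30]); q=min(r,key=lambda q:np.hypot(*(np.array(q['extent'][:2])-e)))
        obs.append((n,q['mask'].astype(np.float32)))
    for o in ([obs]+[[x] for x in obs]): x,f=fit(m,p,o); print(l,[a for a,_ in o],x,round(f,3))
for a,b,x in [((612,88),(680,80),115),((693,327),(773,318),-126)]:
    z=25+.404*(115-x)+13
    P=[at_z('top',(q[0]/2.1+130,q[1]/2.1+90),z)[:2] for q in(a,b)]; print('lane end',x,P,(P[0]+P[1])/2)
E
```

```text
[[ 0.946  0.     0.324]
 [-0.324  0.     0.946]
 [ 0.    -1.     0.   ]]
shield_yellow ['top', 'side'] [441.303  65.875] 0.083
shield_yellow ['top'] [440.361  65.98 ] 0.088
shield_yellow ['side'] [442.492  66.128] 0.053
shield_blue ['top', 'side'] [563.312 -71.129] 0.068
shield_blue ['top'] [562.54  -69.992] 0.071
shield_blue ['side'] [562.951 -72.448] 0.046
carton_orange ['top', 'side'] [451.984 -77.668   0.665] 0.043
carton_orange ['top'] [451.546 -77.464   0.662] 0.037
carton_orange ['side'] [452.627 -78.278   0.649] 0.037
carton_green ['top', 'side'] [556.034  71.716   0.057] 0.046
carton_green ['top'] [555.902  72.124   0.064] 0.048
carton_green ['side'] [556.246  70.431   0.043] 0.032
holder_yellow ['top', 'side'] [446.847 268.456   1.587] 0.045
holder_yellow ['top'] [446.295 268.689   1.603] 0.029
holder_yellow ['side'] [447.843 267.135   1.585] 0.046
holder_blue ['side'] [642.9   269.478   3.127] 0.048
holder_blue ['side'] [642.9   269.478   3.127] 0.048
lane end 115 [array([ 655.173, -253.058]), array([ 649.833, -319.698])] [ 652.503 -286.378]
lane end -126 [array([ 415.152, -227.501]), array([ 409.248, -291.4  ])] [ 412.2   -259.451]
```

Emit:
play_rows --plan '[[[0.033,0.004,-0.039],0],[[0.033,0.004,-0.039],0],[[0.033,0.004,-0.039],0],[[0.033,0.004,-0.039],0],[[0.033,0.004,-0.039],0],[[0.033,0.004,-0.039],0],[[0.033,0.004,-0.039],0],[[0.033,0.004,-0.039],0],[[0.033,0.004,-0.039],0],[[0.033,0.004,-0.039],0],[[0.033,0.004,-0.039],-0.16],[[0.033,0.004,-0.039],-0.17]]' --fingers 100 --grip_force 40

```text
t: 3.2
ee_pos: [453.3, 58.3, 138.3]
tool_rot: [-0.706, -0.004, 0.0, 0.708]
wrist_force: [0.3, 1.4, 0.6]
width: 0.998
```

```bash
cat > go.py <<'E'
import sys
from h import *
from scipy.spatial.transform import Rotation as Ro
def go(x,y,z,psi=None):
    s=arm.sense(); R=Ro.from_quat(s['tool_rot']).as_matrix(); p=np.array(s['ee_pos'])
    ps=np.arctan2(R[1,0],R[0,0]); d=R.T@(np.array([x,y,z])-p)
    print('t%.1f'%s['t'],'pos',np.round(p,1),'psi %.3f'%ps,'tilt %.3f'%R[2,1],'w %.3f'%s['width'],'F',np.round(s['wrist_force'],1),'| shift',np.round(d,1),'turn',None if psi is None else round(ps-psi,3))
if __name__=='__main__': go(*map(float,sys.argv[1:]))
E
python3 go.py 441.3 66 35 0
python3 - <<'E'
from fit import *
np.set_printoptions(precision=2,suppress=True)
save('wrist','w0.png')
for r in silhouettes('wrist','shield_yellow')[:2]:
    print(r['confidence'],r['extent'],fit(cyl(21,0,70),[441,66],[('wrist',r['mask'].astype(np.float32))]))
E
```

```text
t3.2 pos [453.3  58.3 138.3] psi 0.006 tilt -1.000 w 0.998 F [0.3 1.4 0.6] | shift [-12.6 103.2   7.6] turn 0.006
0.68 [322.6, 183.2, 42.5, 53.0] (array([440.74,  65.07]), np.float64(0.06489455699920654))
```

View pics/w0.png

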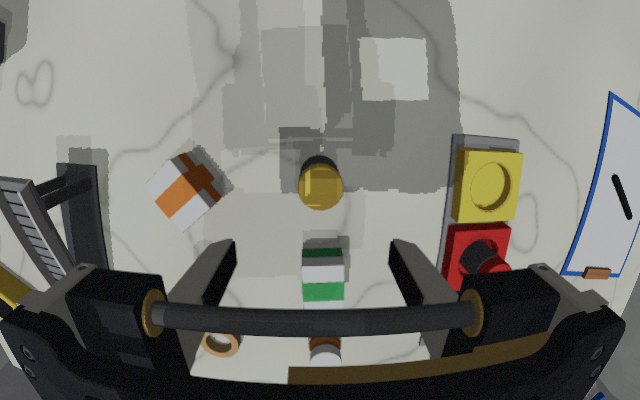

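The wrist view shows the yellow lid at (321,186), between the open fingers. Its fit, (441,65), agrees with the overhead one, so I'm descending to grip.

Emit:
play_rows --plan '[[[-0.0125,0,0.0075],0.006],[[0,0.035,0],0],[[0,0.035,0],0],[[0,0.034,0],0],[[0,0,0],0]]'

```text
t: 3.92
ee_pos: [438.2, 69.4, 32.5]
tool_rot: [-0.706, -0.0, -0.005, 0.708]
wrist_force: [-0.5, -0.3, 1.0]
width: 1.001
```

```bash
python3 go.py 441 65.5 34 0
```

```text
t3.9 pos [438.2  69.4  32.5] psi -0.006 tilt -1.000 w 1.001 F [-0.5 -0.3  1. ] | shift [ 2.8 -1.5 -3.9] turn -0.006
```

Emit:
play_rows --plan '[[[0.003,-0.001,-0.004],0],[[0,0,0],0]]'

```text
t: 4.18
ee_pos: [442.0, 66.4, 36.7]
tool_rot: [-0.706, -0.002, -0.006, 0.708]
wrist_force: [0.4, -0.6, -0.4]
width: 1.001
```

Emit:
play_rows --plan '[[[0,0,0],0],[[0,0,0],0],[[0,0,0],0],[[0,0,0],0],[[0,0,0],0],[[0,0,0],0]]' --fingers 0 --grip_force 45

```text
t: 4.92
ee_pos: [442.8, 66.4, 38.6]
tool_rot: [-0.706, -0.002, -0.007, 0.708]
wrist_force: [-0.1, -0.4, 1.1]
width: 0.402
```

```bash
python3 go.py 441 65.5 34 0
```

```text
t4.9 pos [442.8  66.4  38.6] psi -0.006 tilt -1.000 w 0.402 F [-0.1 -0.4  1.1] | shift [-1.9  4.5 -0.9] turn -0.006
```

Emit:
play_rows --plan '[[[0,0,0],0],[[0,-0.01,0],0],[[0,-0.02,0],0]]'

```text
t: 5.3
ee_pos: [441.7, 66.3, 68.7]
tool_rot: [-0.706, -0.001, -0.006, 0.708]
wrist_force: [0.6, 0.2, 0.4]
width: 0.083
```

```bash
python3 go.py 446.8 268 100 0; python3 - <<'E'
from h import *
a=camera('side'); cv2.imwrite('pics/s1.png',cv2.resize(a[120:300,180:420],None,fx=2.5,fy=2.5)[:,:,::-1])
E
```

```text
t5.3 pos [441.7  66.3  68.7] psi -0.006 tilt -1.000 w 0.083 F [0.6 0.2 0.4] | shift [  4.2 -30.7 201.8] turn -0.006
```

View pics/s1.png

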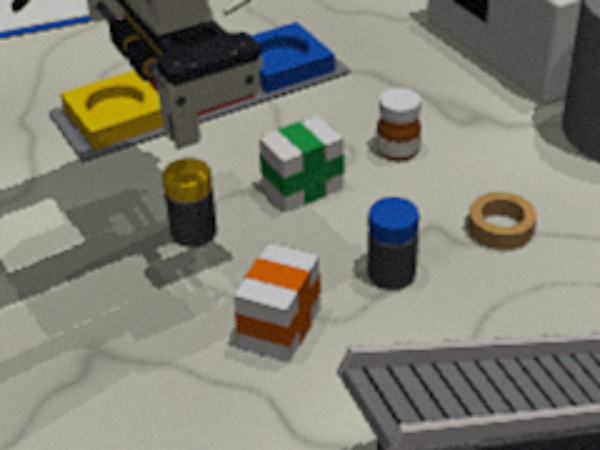

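```bash
python3 - <<'E'
from fit import *
np.set_printoptions(precision=1,suppress=True)
for P in [(441.7,66.3,68.7),(441.7,66.3,140)]: print([proj('side',P),(proj('side',P)-[180,120])*2.5])
c,R,t=cal('wrist'); print('wristcam',-R.T@t,R[2],arm.sense()['ee_pos'],arm.sense()['qpos'])
for n in('top','side','wrist'):
    im=save(n,n+'2.png')
    for r in silhouettes(n,'shield_yellow')[:1]:
        print(n,r['confidence'],r['extent'],fit(cyl(21,0,70),[441,66],[(n,r['mask'].astype(np.float32))]))
E
```

```text
[array([254.1, 188.6]), array([185.3, 171.5])]
[array([250.5, 160.7]), array([176.2, 101.7])]
wristcam [358.3  67.4 269.1] [ 0.3  0.  -1. ] [442.9  66.4  71.9] [ 0.1 -0.4  2.1  0.   1.4 -1.5]
side 0.87 [257.3, 203.1, 23.0, 37.3] (array([441.5,  64.8]), np.float64(0.05977517366409302))
wrist 0.91 [311.6, 211.8, 59.7, 66.1] (array([439.3,  66.7]), np.float64(0.1951426863670349))
```

View pics/top2.png

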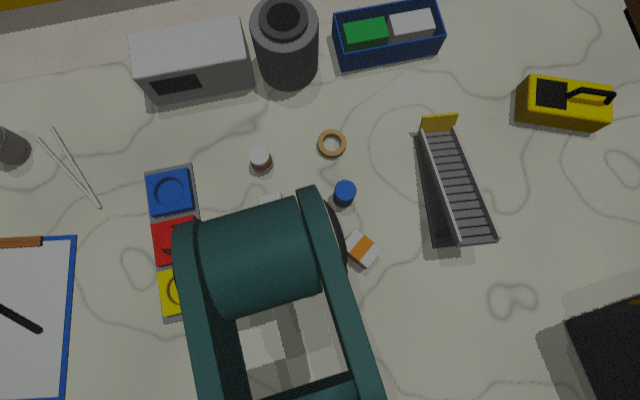

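The side view disagrees with the sensed pose: the fingertips show about 12 px higher than the reported TCP projects, and the shield hasn't moved. I'll check the wrist view.

```bash
python3 - <<'E'
from h import *
np.set_printoptions(precision=1,suppress=True)
a=cv2.imread('pics/wrist2.png')[100:400,150:490]; b=cv2.imread('pics/side2.png')[100:250,180:350]
b=cv2.resize(b,(340,300)); im=cv2.resize(np.hstack([a,b]),(800,353)); cv2.imwrite('pics/cmp2.png',im)
p=arm.sense()['ee_pos']
print('tip px now', proj('wrist',p), proj('wrist',[p[0],p[1],p[2]+30]), proj('side',p),arm.sense()['t'])
print('scale',800/680)
from scipy.spatial.transform import Rotation as Ro
s=arm.sense();print(s['qpos'],s['wrist_force'],s['wrist_torque'],s['joint_efforts'])
E
```

```text
tip px now [310.3 231.2] [310.2 250.6] [254.2 189. ] 5.65
scale 1.1764705882352942
[ 0.1 -0.4  2.1  0.   1.4 -1.5] [ 0.5 -0.7  0.4] [0.  0.  0.1] [  0.  -31.2 -60.9   0.    0.    0. ]
```

View pics/cmp2.png

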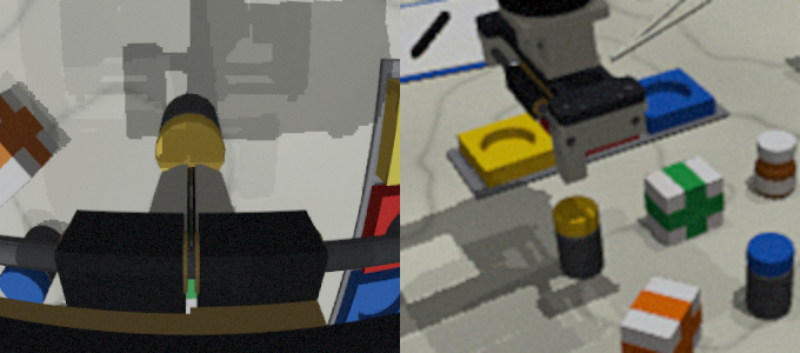

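```bash
python3 - <<'E'
from h import *
np.set_printoptions(precision=1,suppress=True)
o1,d1=ray('wrist',(312,243)); o2,d2=ray('side',(253,176.5))
A=np.stack([d1,-d2],1); u=np.linalg.lstsq(A,o2-o1,rcond=None)[0]; print(o1+d1*u[0],o2+d2*u[1])
s=arm.sense(); print(s['ee_pos'],s['qpos'])
E
```

```text
[437.1  67.4  96.6] [443.   67.3  99.4]
[441.7  66.3  67.6] [ 0.1 -0.4  2.1  0.   1.4 -1.5]
```

Triangulated from both cameras, the real fingertip is about 30 mm above the reported TCP, with the lateral position matching. The gripper therefore closed just above the lid. I'll reopen, go to reported z of about 15, and check by picture before closing.

Emit:
play_rows --plan '[[[0,0,0],0],[[0,0,0],0],[[0,0,0],0],[[0,0,0],0],[[0,0,0],0],[[0,0,0],0],[[0,0,0],0]]' --fingers 100

```text
t: 6.52
ee_pos: [441.3, 66.2, 66.6]
tool_rot: [-0.706, -0.001, -0.005, 0.708]
wrist_force: [0.1, 0.2, -0.0]
width: 0.707
```

```bash
python3 go.py 441 65.5 15 0
```

```text
t6.5 pos [441.3  66.2  66.6] psi -0.006 tilt -1.000 w 0.707 F [ 0.1  0.2 -0. ] | shift [-0.7 51.6 -0.8] turn -0.006
```

Emit:
play_rows --plan '[[[0,0.005,0],0],[[0,0.015,0],0],[[0,0.018,0],0],[[0,0.015,-0.001],0],[[0,0,0],0]]' --fingers 100

```text
t: 7.15
ee_pos: [440.8, 65.2, 8.4]
tool_rot: [-0.706, -0.0, -0.005, 0.708]
wrist_force: [-0.0, -0.8, 0.6]
width: 1.001
```

```bash
python3 go.py 441 65.5 15 0; python3 - <<'E'
from h import *
w=save('wrist','w3.png'); s=save('side','s3.png')
im=np.hstack([w[100:400,150:490],cv2.resize(s[100:250,180:350],(340,300))])
cv2.imwrite('pics/cmp3.png',cv2.resize(im,(800,353))[:,:,::-1])
p=arm.sense()['ee_pos'];print([proj('side',[p[0],p[1]+dy,p[2]+h]) for dy in(-46,46) for h in (0,30)])
E
```

```text
t7.2 pos [440.8  65.2   8.4] psi -0.006 tilt -1.000 w 1.001 F [-0.  -0.8  0.6] | shift [ 0.2 -6.6  0.3] turn -0.006
[array([265.89742008, 221.60658143]), array([264.68702683, 211.03468105]), array([248.70679825, 198.69911695]), array([247.22088892, 188.36845325])]
```

View pics/cmp3.png

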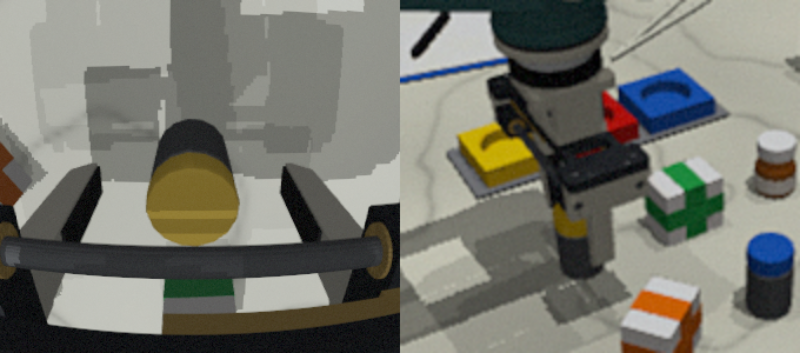

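The fingers now straddle the shield. The near fingertip at px (265,211) matches reported z + 30 mm, which confirms the offset. I'll go slightly lower and grip.

Emit:
play_rows --plan '[[[0,0.005,0],0],[[0,0,0],0],[[0,0,0],0],[[0,0,0],0],[[0,0,0],0],[[0,0,0],0],[[0,0,0],0],[[0,0,0],0],[[0,0,0],0]]' --fingers 0 --grip_force 45

```text
t: 8.38
ee_pos: [442.7, 65.5, 6.2]
tool_rot: [-0.706, -0.002, -0.006, 0.708]
wrist_force: [0.2, 0.9, 0.5]
width: 0.446
```

```bash
python3 go.py 446.8 268 90 0
```

```text
t8.4 pos [442.7  65.5   6.2] psi -0.006 tilt -1.000 w 0.446 F [0.2 0.9 0.5] | shift [  3.8 -83.1 202.8] turn -0.006
```

Emit:
play_rows --plan '[[[0,-0.02,0],0],[[0,-0.03,0],0],[[0,-0.03,0.01],0],[[0.001,0,0.03],0],[[0.001,0,0.04],0],[[0.001,0,0.04],0],[[0,0,0.04],0],[[0,0,0.03],0],[[0,0,0.01],0],[[0,0,0],0]]'

```text
t: 9.62
ee_pos: [442.7, 269.7, 83.6]
tool_rot: [0.707, -0.002, 0.004, -0.707]
wrist_force: [0.8, -0.4, -4.0]
width: 0.443
```

```bash
python3 go.py 446.8 268 18 0
```

```text
t9.6 pos [442.7 269.7  83.6] psi -0.008 tilt -1.000 w 0.443 F [ 0.8 -0.4 -4. ] | shift [ 4.  65.6 -1.6] turn -0.008
```

Emit:
play_rows --plan '[[[0.004,0,-0.001],0],[[0.001,0.02,-0.001],0],[[0,0.02,0],0],[[0,0.01,0],0],[[0,0.003,0],0]]'

```text
t: 10.25
ee_pos: [447.9, 264.4, 25.6]
tool_rot: [0.708, -0.003, 0.004, -0.706]
wrist_force: [0.8, 0.4, -5.6]
width: 0.445
```

```bash
python3 go.py 447.8 268 18 0;python3 - <<'E'
from h import *
w=save('wrist','w4.png'); s=save('side','s4.png')
im=np.hstack([w[100:400,150:490],cv2.resize(s[80:230,160:330],(340,300))])
cv2.imwrite('pics/cmp4.png',cv2.resize(im,(800,353))[:,:,::-1])
E
```

```text
t10.2 pos [447.9 264.4  25.6] psi -0.011 tilt -1.000 w 0.445 F [ 0.8  0.4 -5.6] | shift [-0.1  7.6  3.7] turn -0.011
```

View pics/cmp4.png

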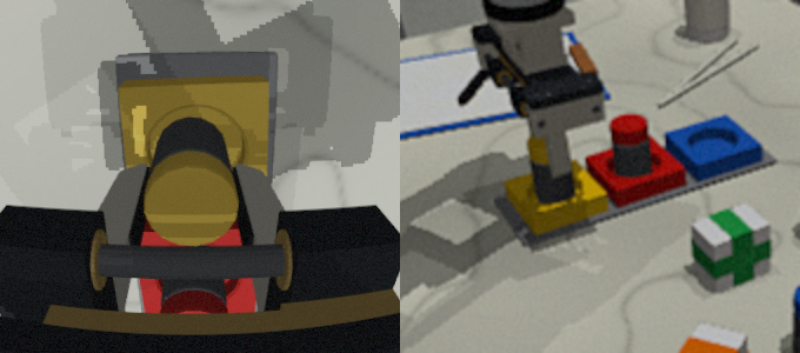

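The shield's bottom is already inside the socket mouth and slightly left of centre. I'll centre it and lower gently.

Emit:
play_rows --plan '[[[0,0,0.004],0],[[0,0.003,0],0],[[0,0.002,0],0],[[0,0.001,0],0]]'

```text
t: 10.85
ee_pos: [448.9, 269.5, 21.5]
tool_rot: [0.707, -0.002, 0.005, -0.707]
wrist_force: [0.1, 0.6, -4.2]
width: 0.441
```

```bash
python3 go.py 447.8 268 18 0
```

```text
t10.8 pos [448.9 269.5  21.5] psi -0.010 tilt -1.000 w 0.441 F [ 0.1  0.6 -4.2] | shift [-1.1  3.5 -1.5] turn -0.01
```

Emit:
play_rows --plan '[[[-0.001,0.002,-0.001],0],[[0,0.0015,0],0],[[0,0.001,0],0]]'

```text
t: 11.22
ee_pos: [448.0, 268.5, 18.2]
tool_rot: [0.707, -0.002, 0.005, -0.707]
wrist_force: [-7.6, -4.2, 14.3]
width: 0.446
```

```bash
python3 go.py 447.8 268 18 0
```

```text
t11.2 pos [448.  268.5  18.2] psi -0.010 tilt -1.000 w 0.446 F [-7.6 -4.2 14.3] | shift [-0.2  0.2 -0.5] turn -0.01
```

The upward force shows it's seated. Releasing, then rising.

Emit:
play_rows --plan '[[[0,0,0],0],[[0,0,0],0],[[0,0,0],0],[[0,0,0],0],[[0,-0.01,0],0],[[0,-0.03,0],0],[[0,-0.04,0],0],[[0,-0.02,0],0]]' --fingers 85

```text
t: 12.22
ee_pos: [447.5, 268.4, 122.4]
tool_rot: [0.707, -0.002, 0.005, -0.707]
wrist_force: [-0.4, 0.6, -0.2]
width: 0.851
```

```bash
python3 go.py 563.5 -71 90 0; python3 - <<'E'
from fit import *
camera('side'); 
for r in silhouettes('side','shield_yellow')[:1]: print(r['confidence'],r['extent'],fit(cyl(21,12,82),[447,268],[('side',r['mask'].astype(np.float32))]))
E
```

```text
t12.2 pos [447.5 268.4 122.4] psi -0.010 tilt -1.000 w 0.851 F [-0.4  0.6 -0.2] | shift [ 119.3   33.  -338.2] turn -0.01
```

Emit:
play_rows --plan '[[[0.015,0,-0.03],0],[[0.015,0,-0.045],0],[[0.015,0.005,-0.05],0],[[0.015,0.005,-0.05],0],[[0.015,0.005,-0.05],0],[[0.015,0.005,-0.05],0],[[0.015,0.005,-0.04],0],[[0.014,0.005,-0.02],0],[[0,0,0],-0.01]]'

```text
t: 13.45
ee_pos: [562.1, -78.3, 78.0]
tool_rot: [-0.707, 0.002, 0.003, 0.707]
wrist_force: [-0.5, 0.7, 0.7]
width: 0.85
```

```bash
python3 go.py 563.5 -71 4 0; python3 - <<'E'
from fit import *
np.set_printoptions(precision=1,suppress=True)
camera('wrist'); camera('side')
for r in silhouettes('wrist','shield_blue')[:1]: print(r['confidence'],r['extent'],fit(cyl(21,0,70),[563,-71],[('wrist',r['mask'].astype(np.float32))]))
for r in silhouettes('side','shield_yellow')[:2]: print(r['confidence'],r['extent'],fit(cyl(21,12,82),[447,268],[('side',r['mask'].astype(np.float32))]))
E
```

```text
t13.4 pos [562.1 -78.3  78. ] psi 0.002 tilt -1.000 w 0.850 F [-0.5  0.7  0.7] | shift [ 2.  74.   7.2] turn 0.002
0.89 [319.6, 216.8, 56.0, 71.1] (array([562.6, -68.9]), np.float64(0.046699583530426025))
0.59 [223.9, 152.3, 21.1, 31.3] (array([448.8, 272.8]), np.float64(0.1072688102722168))
```

Emit:
play_rows --plan '[[[0.001,0,0.008],0],[[0,0.01,0],0],[[0,0.025,0],0],[[0,0.022,0],0],[[0,0.012,0],0],[[0,0,0],0]]'

```text
t: 14.4
ee_pos: [562.3, -64.7, 8.3]
tool_rot: [0.707, 0.001, -0.004, -0.707]
wrist_force: [-0.2, -0.2, 0.4]
width: 0.85
```

```bash
python3 go.py 563 -70 4 0
```

```text
t14.4 pos [562.3 -64.7   8.3] psi 0.008 tilt -1.000 w 0.850 F [-0.2 -0.2  0.4] | shift [ 0.6  4.2 -5.3] turn 0.008
```

Emit:
play_rows --plan '[[[0,0.003,-0.005],0],[[0,0,0],0]]'

```text
t: 14.65
ee_pos: [563.1, -70.1, 6.3]
tool_rot: [0.707, 0.002, -0.004, -0.707]
wrist_force: [-0.0, 0.3, 0.8]
width: 0.849
```

Emit:
play_rows --plan '[[[0,0,0],0],[[0,0,0],0],[[0,0,0],0],[[0,0,0],0],[[0,0,0],0],[[0,0,0],0],[[0,0,0],0]]' --fingers 0 --grip_force 45

```text
t: 15.52
ee_pos: [563.7, -70.5, 7.6]
tool_rot: [0.707, 0.002, -0.003, -0.707]
wrist_force: [0.1, -0.5, 0.0]
width: 0.446
```

```bash
python3 go.py 643 269.5 110 0
```

```text
t15.5 pos [563.7 -70.5   7.6] psi 0.008 tilt -1.000 w 0.446 F [ 0.1 -0.5  0. ] | shift [  81.8 -102.8  339.3] turn 0.008
```

Emit:
play_rows --plan '[[[0,-0.02,0],0],[[0,-0.035,0],0],[[0,-0.035,0.005],0],[[0.01,-0.01,0.03],0],[[0.012,0,0.045],0],[[0.012,0,0.05],0],[[0.012,0,0.05],0],[[0.012,0,0.05],0],[[0.012,0,0.045],0],[[0.01,0,0.035],0],[[0.002,0,0.02],0],[[0,0,0],0]]'

```text
t: 17.02
ee_pos: [643.7, 271.2, 121.9]
tool_rot: [-0.707, -0.002, 0.002, 0.707]
wrist_force: [0.0, 0.6, -5.0]
width: 0.446
```

```bash
python3 go.py 643 269.5 20 0;  python3 - <<'E'
from fit import *
np.set_printoptions(precision=1,suppress=True)
camera('top'); camera('wrist')
for n in('top','wrist'):
  for r in silhouettes(n,'holder_blue')[:1]: print(n,r['confidence'],r['extent'],fit(cuboid(84,84,6,28),[643,269,0],[(n,r['mask'].astype(np.float32))]))
  for r in silhouettes(n,'shield_yellow')[:1]: print(n,r['confidence'],r['extent'],fit(cyl(21,12,82),[447,268],[(n,r['mask'].astype(np.float32))]))
E
```

```text
t17.0 pos [643.7 271.2 121.9] psi 0.006 tilt -1.000 w 0.446 F [ 0.   0.6 -5. ] | shift [ -0.7 101.9  -1.8] turn 0.006
top 0.81 [170.5, 194.1, 48.0, 50.9] (array([640.9, 270.2,   0. ]), np.float64(0.15150749683380127))
top 0.47 [185.7, 285.8, 13.8, 15.7] (array([446.5, 234.8]), np.float64(0.7517216205596924))
wrist 0.78 [308.8, 189.7, 86.0, 83.3] (array([641.1, 268.1,   1.6]), np.float64(0.2424851655960083))
wrist 0.62 [313.6, 9.3, 42.1, 18.0] (array([444.6, 269.8]), np.float64(0.02928340435028076))
```

Emit:
play_rows --plan '[[[-0.001,0.02,-0.002],0],[[0,0.03,0],0],[[0,0.025,0],0],[[0,0.008,0],0],[[0,0.002,0],0],[[0,0,0],0]]'

```text
t: 18.08
ee_pos: [642.2, 264.5, 31.0]
tool_rot: [-0.707, -0.0, 0.001, 0.707]
wrist_force: [0.2, -0.3, -5.1]
width: 0.444
```

```bash
python3 go.py 642.5 269.5 20 0
```

```text
t18.1 pos [642.2 264.5  31. ] psi 0.002 tilt -1.000 w 0.444 F [ 0.2 -0.3 -5.1] | shift [ 0.3 11.   5. ] turn 0.002
```

Emit:
play_rows --plan '[[[0,0,0.004],0],[[0,0.002,0.001],0],[[0,0.002,0],0],[[0,0.002,0],0],[[0,0.001,0],0]]'

```text
t: 18.7
ee_pos: [643.2, 270.4, 25.8]
tool_rot: [-0.707, -0.001, -0.0, 0.707]
wrist_force: [-0.3, -0.6, -5.3]
width: 0.445
```

```bash
python3 go.py 642.5 269.5 20 0
```

```text
t18.7 pos [643.2 270.4  25.8] psi 0.002 tilt -1.000 w 0.445 F [-0.3 -0.6 -5.3] | shift [-0.7  5.8 -0.9] turn 0.002
```

Emit:
play_rows --plan '[[[0,0.002,0],0],[[0,0.002,0],0],[[0,0.0015,0],0],[[0,0.001,0],0]]'

```text
t: 19.2
ee_pos: [643.4, 270.3, 19.6]
tool_rot: [-0.707, -0.002, -0.0, 0.708]
wrist_force: [-3.4, -2.8, 9.2]
width: 0.442
```

```bash
python3 go.py 642.5 269.5 20 0
```

```text
t19.2 pos [643.4 270.3  19.6] psi 0.002 tilt -1.000 w 0.442 F [-3.4 -2.8  9.2] | shift [-0.9 -0.4 -0.8] turn 0.002
```

Emit:
play_rows --plan '[[[0,0,0],0],[[0,0,0],0],[[0,0,0],0],[[0,0,0],0],[[0,-0.01,0],0],[[0,-0.03,0],0],[[0,-0.04,0],0],[[0,-0.02,0],0]]' --fingers 85

```text
t: 20.2
ee_pos: [643.0, 270.2, 123.6]
tool_rot: [-0.707, -0.002, -0.0, 0.708]
wrist_force: [0.4, -0.4, 0.2]
width: 0.851
```

```bash
python3 go.py 452 -78 90 0.663
```

```text
t20.2 pos [643.  270.2 123.6] psi 0.002 tilt -1.000 w 0.851 F [ 0.4 -0.4  0.2] | shift [-191.7   32.6 -347.9] turn -0.661
```

Emit:
play_rows --plan '[[[-0.016,0,-0.03],0],[[-0.025,0.002,-0.045],0],[[-0.027,0.003,-0.05],0],[[-0.027,0.003,-0.05],0],[[-0.027,0.003,-0.05],0],[[-0.027,0.003,-0.05],0],[[-0.025,0.003,-0.045],0],[[-0.017,0.003,-0.028],0],[[0,0,0],-0.16],[[0,0,0],-0.17],[[0,0,0],-0.17],[[0,0,0],-0.16]]'

```text
t: 21.7
ee_pos: [445.8, -88.3, 102.3]
tool_rot: [0.667, 0.238, -0.234, -0.666]
wrist_force: [-0.2, 0.4, 0.1]
width: 0.851
```

```bash
python3 - <<'E'
from fit import *
np.set_printoptions(precision=3,suppress=True)
camera('wrist'); camera('top')
for n in('wrist','top'):
  for r in silhouettes(n,'carton_orange')[:1]: print(n,r['confidence'],r['extent'],fit(cuboid(64,44,0,60),[452,-78,.6],[(n,r['mask'].astype(np.float32))]))
for r in silhouettes('top','shield_blue')[:1]: print(r['confidence'],r['extent'],fit(cyl(21,12,82),[643,270],[('top',r['mask'].astype(np.float32))]))
E
python3 go.py 452 -78 90 0.663
```

```text
wrist 0.65 [317.6, 216.8, 56.6, 88.3] (array([452.052, -76.771,   0.649]), np.float64(0.031158149242401123))
0.83 [164.9, 187.6, 34.3, 33.3] (array([641.68 , 270.915]), np.float64(0.06436121463775635))
t21.9 pos [445.9 -88.2 102.3] psi 0.671 tilt -1.000 w 0.854 F [ 0.4 -0.1  0.2] | shift [11.1 12.3  4.2] turn 0.008
```

Emit:
play_rows --plan '[[[0.011,0,0.0045],0.01],[[0,0.03,0],0],[[0,0.035,0],0],[[0,0.025,0],0],[[0,0.005,0],0],[[0,0,0],0]]'

```text
t: 22.7
ee_pos: [453.1, -77.4, 6.1]
tool_rot: [0.671, 0.227, -0.221, -0.67]
wrist_force: [-0.9, -0.2, 0.5]
width: 0.85
```

```bash
python3 go.py 452 -77.3 -1 0.658
```

```text
t22.7 pos [453.1 -77.4   6.1] psi 0.644 tilt -1.000 w 0.850 F [-0.9 -0.2  0.5] | shift [-0.9  7.1  0.8] turn -0.014
```

Emit:
play_rows --plan '[[[-0.001,0.006,0.001],-0.012],[[0,0,0],0],[[0,0,0],0]]'

```text
t: 23.08
ee_pos: [452.8, -77.4, 2.0]
tool_rot: [0.671, 0.231, -0.224, -0.668]
wrist_force: [-0.0, 0.4, 0.2]
width: 0.848
```

Emit:
play_rows --plan '[[[0,0,0],0],[[0,0,0],0],[[0,0,0],0],[[0,0,0],0],[[0,0,0],0],[[0,0,0],0],[[0,0,0],0]]' --fingers 0 --grip_force 15

```text
t: 23.95
ee_pos: [453.1, -77.5, 2.5]
tool_rot: [0.671, 0.232, -0.224, -0.668]
wrist_force: [0.9, -0.2, -0.1]
width: 0.469
```

```bash
python3 go.py 612 -282 110 -0.11
```

```text
t23.9 pos [453.1 -77.5   2.5] psi 0.656 tilt -1.000 w 0.469 F [ 0.9 -0.2 -0.1] | shift [   2.1 -105.7 -259.7] turn 0.766
```

Emit:
play_rows --plan '[[[0,-0.02,0],0],[[0,-0.04,0],0],[[0,-0.045,0],0],[[0,-0.015,-0.025],0],[[0,0,-0.045],0],[[0,0,-0.05],0],[[0,0,-0.05],0],[[0,0,-0.045],0],[[0,0,-0.025],0],[[0,0,0],0.15],[[0,0,0],0.155],[[0,0,0],0.155]]'

```text
t: 25.45
ee_pos: [601.6, -274.1, 123.2]
tool_rot: [-0.704, -0.067, 0.063, 0.705]
wrist_force: [0.6, 0.4, -0.9]
width: 0.473
```

Emit:
play_rows --plan '[[[0,0,0],0.155],[[0,0,0],0.15],[[0,0,0],0]]'

```text
t: 25.82
ee_pos: [601.2, -274.0, 121.7]
tool_rot: [-0.704, 0.045, -0.048, 0.707]
wrist_force: [-0.1, 0.4, -1.6]
width: 0.468
```

```bash
python3 go.py 608 -282.2 90 -0.11; python3 - <<'E'
from h import *
w=save('wrist','w5.png'); s=save('side','s5.png')
im=np.hstack([w[100:400,150:490],s[100:400,250:590]])
cv2.imwrite('pics/cmp5.png',cv2.resize(im,(800,353))[:,:,::-1])
for n in('wrist','side'):
  for l,z in(('lane_stop',25),('lane',0)):
    for r in landmark_of(n,l)[:1]: print(n,l,r['confidence'],at_z(n,r['at'],z))
E
```

```text
t25.8 pos [ 601.2 -274.   121.7] psi -0.131 tilt -1.000 w 0.468 F [-0.1  0.4 -1.6] | shift [ 7.7 31.7 -7.4] turn -0.021
wrist lane 0.89 [ 542.09964799 -277.28791693    0.        ]
side lane_stop 0.91 [ 648.70898241 -288.76411143   25.        ]
side lane 0.9 [ 544.77394888 -280.41810159    0.        ]
```

View pics/cmp5.png

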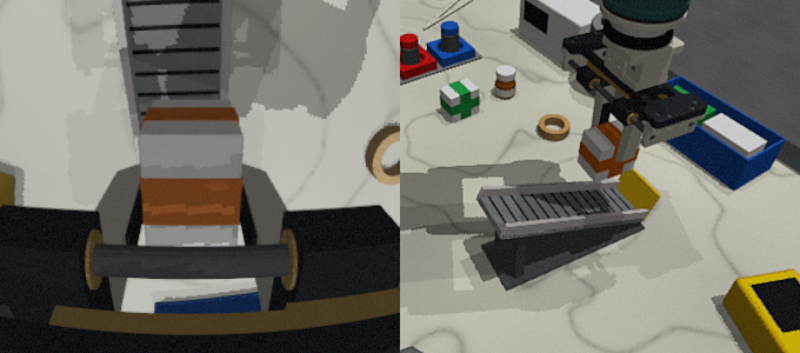

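```bash
python3 - <<'E'
from h import *
np.set_printoptions(precision=1,suppress=True)
im=cv2.imread('pics/w5.png')[95:190,235:360]
C=cal('wrist')
# overlay candidate lane rails on the enlarged crop
S=6; big=cv2.resize(im,None,fx=S,fy=S,interpolation=cv2.INTER_CUBIC)
def lane(ox,oy,yaw,col):
    for y in(-36,-30,30,36):
        pts=[]
        for x in np.linspace(-126,115,60):
            z=25+.404*(115-x)+13; w=np.array([ox+x*np.cos(yaw)-y*np.sin(yaw),oy+x*np.sin(yaw)+y*np.cos(yaw),z])
            pts.append((proj('wrist',w,C)-[235,95]+.5)*S)
        cv2.polylines(big,[np.round(pts).astype(np.int32)],False,col,1)
lane(538.5,-274.5,-.11,(0,255,0)); lane(540.5,-277.5,-.1,(0,0,255))
cv2.imwrite('pics/lane.png',big)
E
```

```text
(no output)
```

View pics/lane.png

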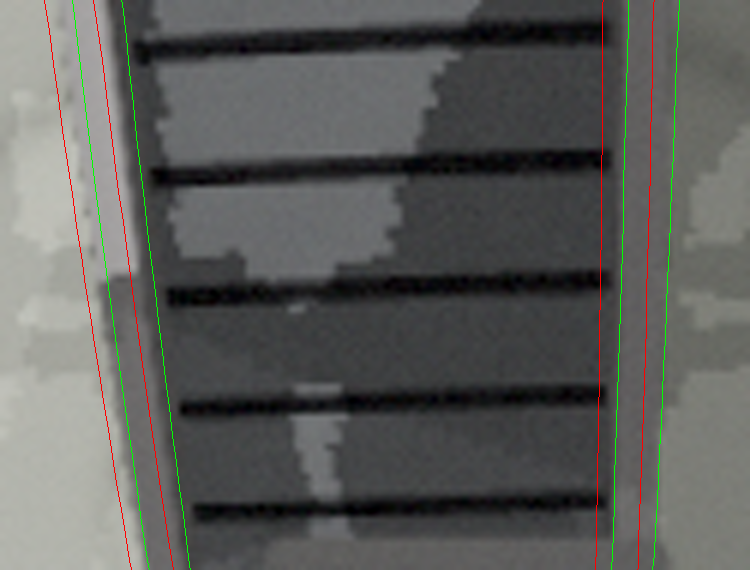

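The green overlay (lane origin 538.5, -274.5, yaw -0.11) matches the rails to about 1 mm. Lowering the orange carton there.

Emit:
play_rows --plan '[[[0.0075,0.01,-0.0075],-0.02],[[0,0.02,0],0],[[0,0.01,0],0],[[0,0,0],0]]'

```text
t: 26.62
ee_pos: [607.9, -282.8, 77.7]
tool_rot: [-0.705, 0.037, -0.039, 0.707]
wrist_force: [0.4, 0.3, -1.6]
width: 0.47
```

```bash
python3 go.py 608 -282.2 60 -0.11
```

```text
t26.6 pos [ 607.9 -282.8   77.7] psi -0.107 tilt -1.000 w 0.470 F [ 0.4  0.3 -1.6] | shift [-0.  17.7  0.5] turn 0.003
```

Emit:
play_rows --plan '[[[0,0.008,0],0],[[0,0.006,0],0],[[0,0.002,0],0],[[0,0,0],0]]'

```text
t: 27.12
ee_pos: [608.2, -282.7, 61.3]
tool_rot: [-0.705, 0.037, -0.039, 0.707]
wrist_force: [-0.2, -0.1, -2.6]
width: 0.475
```

Emit:
play_rows --plan '[[[0,0.002,0],0],[[0,0.003,0],0],[[0,0.003,0],0],[[0,0.002,0],0],[[0,0,0],0]]' --grip_force 4

```text
t: 27.75
ee_pos: [610.0, -283.2, 53.2]
tool_rot: [-0.705, 0.035, -0.041, 0.707]
wrist_force: [1.5, -0.1, 1.5]
width: 0.476
```

```bash
python3 go.py 608 -282.2 60 -0.11
```

```text
t27.8 pos [ 610.  -283.2   53.2] psi -0.107 tilt -1.000 w 0.476 F [ 1.5 -0.1  1.5] | shift [-2.1 -6.9  0.8] turn 0.003
```

Contact is made and the carton is pivoting softly. Releasing and rising.

Emit:
play_rows --plan '[[[0,0,0],0],[[0,0,0],0],[[0,0,0],0],[[0,0,0],0],[[0,0,0],0],[[0,-0.02,0],0],[[0,-0.04,0],0],[[0,-0.03,0],0]]' --fingers 85

```text
t: 28.75
ee_pos: [607.5, -282.8, 145.1]
tool_rot: [-0.705, 0.037, -0.039, 0.707]
wrist_force: [-0.8, 0.2, 0.1]
width: 0.851
```

```bash
python3 go.py 556 71.7 90 0.057; python3 - <<'E'
from h import *
w=save('wrist','w6.png'); s=save('side','s6.png')
im=np.hstack([w[100:400,150:490],s[100:400,250:590]])
cv2.imwrite('pics/cmp6.png',cv2.resize(im,(800,353))[:,:,::-1])
E
```

```text
t28.8 pos [ 607.5 -282.8  145.1] psi -0.107 tilt -1.000 w 0.851 F [-0.8  0.2  0.1] | shift [-89.3  56.3 346.7] turn -0.164
```

View pics/cmp6.png

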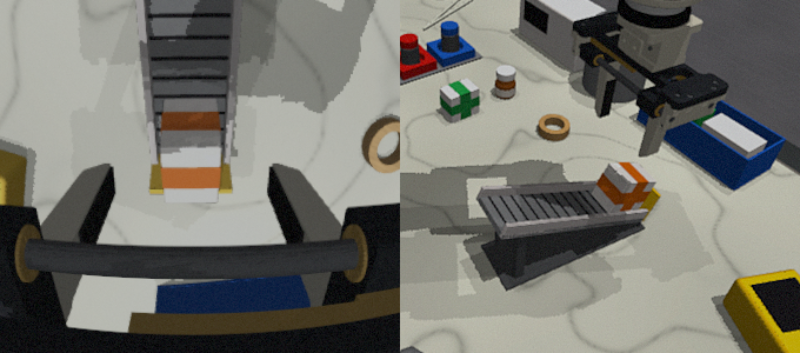

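The orange carton sits upright between the rails against the stop (side panel, around (625,188)). Next is green.

Emit:
play_rows --plan '[[[-0.008,0,0.03],0],[[-0.012,0.004,0.045],0],[[-0.013,0.007,0.052],0],[[-0.013,0.007,0.052],0],[[-0.013,0.007,0.052],0],[[-0.013,0.007,0.052],0],[[-0.011,0.007,0.043],0],[[-0.006,0.004,0.02],0],[[0,0,0],-0.16],[[0,0,0],0]]'

```text
t: 30.1
ee_pos: [555.6, 81.0, 109.9]
tool_rot: [-0.707, -0.024, 0.014, 0.707]
wrist_force: [-0.1, 0.1, 0.7]
width: 0.849
```

```bash
python3 - <<'E'
from fit import *
np.set_printoptions(precision=3,suppress=True)
camera('wrist')
for n in('wrist',):
  for r in silhouettes(n,'carton_green')[:1]: print(n,r['confidence'],r['extent'],fit(cuboid(64,44,0,60),[556,72,.0],[(n,r['mask'].astype(np.float32))]))
E
python3 go.py 556 72 90 0.06
```

```text
wrist 0.8 [301.3, 201.3, 53.2, 81.2] (array([555.68 ,  71.337,   3.171]), np.float64(0.02930581569671631))
t30.2 pos [555.8  80.6 109.9] psi 0.051 tilt -1.000 w 0.850 F [-0.1  0.1  0.1] | shift [-0.5 19.9 -8.6] turn -0.009
```

Emit:
play_rows --plan '[[[0,0,-0.009],0],[[0,0.03,0],0],[[0,0.035,0],0],[[0,0.03,0],0],[[0,0.008,0],0],[[0,0,0],0]]'

```text
t: 30.95
ee_pos: [559.2, 67.0, 6.3]
tool_rot: [-0.707, -0.019, 0.007, 0.707]
wrist_force: [0.6, 0.1, -0.2]
width: 0.85
```

```bash
python3 go.py 555.8 71.6 1 0.045
```

```text
t30.9 pos [559.2  67.    6.3] psi 0.037 tilt -1.000 w 0.850 F [ 0.6  0.1 -0.2] | shift [-3.3  5.3  4.7] turn -0.008
```

Emit:
play_rows --plan '[[[-0.003,0.004,0.004],-0.008],[[0,0,0],0],[[0,0,0],0]]'

```text
t: 31.32
ee_pos: [557.3, 71.1, 4.9]
tool_rot: [-0.707, -0.023, 0.009, 0.707]
wrist_force: [0.0, -0.2, 0.4]
width: 0.85
```

Emit:
play_rows --plan '[[[0,0,0],0],[[0,0,0],0],[[0,0,0],0],[[0,0,0],0],[[0,0,0],0],[[0,0,0],0],[[0,0,0],0]]' --fingers 0 --grip_force 15

```text
t: 32.2
ee_pos: [557.6, 71.2, 5.6]
tool_rot: [-0.707, -0.023, 0.008, 0.707]
wrist_force: [0.2, -0.7, 0.6]
width: 0.472
```

```bash
python3 go.py 543.5 -275.1 130 -0.11
```

```text
t32.2 pos [557.6  71.2   5.6] psi 0.045 tilt -1.000 w 0.472 F [ 0.2 -0.7  0.6] | shift [ -27.  -125.  -345.3] turn 0.155
```

Emit:
play_rows --plan '[[[0,-0.02,0],0],[[0,-0.045,0],0],[[0,-0.05,0],0],[[0,-0.02,-0.03],0],[[-0.004,0,-0.045],0],[[-0.005,0,-0.052],0],[[-0.005,0,-0.052],0],[[-0.005,0,-0.052],0],[[-0.005,0,-0.052],0],[[-0.003,0,-0.043],0],[[0,0,-0.02],0],[[0,0,0],0.15]]'

```text
t: 33.7
ee_pos: [542.6, -286.3, 161.3]
tool_rot: [0.706, -0.026, 0.048, -0.706]
wrist_force: [-0.5, -0.2, -0.9]
width: 0.475
```

Emit:
play_rows --plan '[[[0,0,0],0],[[0,0,0],0]]'

```text
t: 33.95
ee_pos: [542.8, -285.6, 162.5]
tool_rot: [0.706, -0.025, 0.047, -0.706]
wrist_force: [-0.2, 0.7, -2.1]
width: 0.471
```

```bash
python3 go.py 543.5 -275.1 105 -0.11
```

```text
t34.0 pos [ 542.8 -285.6  162.5] psi -0.102 tilt -0.999 w 0.471 F [-0.2  0.7 -2.1] | shift [-2.2 57.5 10.4] turn 0.008
```

Emit:
play_rows --plan '[[[-0.001,0.01,0.01],0.008],[[0,0.025,0],0],[[0,0.015,0],0],[[0,0,0],0]]'

```text
t: 34.45
ee_pos: [544.7, -272.2, 110.2]
tool_rot: [0.706, -0.025, 0.048, -0.706]
wrist_force: [0.3, 1.0, -0.5]
width: 0.468
```

```bash
python3 go.py 543.5 -275.1 90 -0.11
```

```text
t34.5 pos [ 544.7 -272.2  110.2] psi -0.103 tilt -0.999 w 0.468 F [ 0.3  1.  -0.5] | shift [-1.5 20.2 -3.1] turn 0.007
```

Emit:
play_rows --plan '[[[-0.001,0.002,-0.003],0.006],[[0,0.008,0],0],[[0,0.007,0],0],[[0,0.002,0],0],[[0,0,0],0]]'

```text
t: 35.08
ee_pos: [544.5, -275.6, 91.6]
tool_rot: [0.706, -0.027, 0.05, -0.706]
wrist_force: [0.0, -0.1, -1.5]
width: 0.471
```

```bash
python3 go.py 543.5 -275.1 90 -0.11
```

```text
t35.1 pos [ 544.5 -275.6   91.6] psi -0.109 tilt -0.999 w 0.471 F [ 0.  -0.1 -1.5] | shift [-1.1  1.5  0.3] turn 0.001
```

Emit:
play_rows --plan '[[[0,0.002,0],0],[[0,0.003,0],0],[[0,0.003,0],0],[[0,0.003,0],0],[[0,0,0],0]]' --grip_force 4

```text
t: 35.7
ee_pos: [546.6, -276.0, 82.1]
tool_rot: [0.707, -0.025, 0.052, -0.705]
wrist_force: [1.2, -0.0, 0.5]
width: 0.469
```

```bash
python3 go.py 543.5 -275.1 85 -0.11
```

```text
t35.7 pos [ 546.6 -276.    82.1] psi -0.109 tilt -0.999 w 0.469 F [ 1.2 -0.   0.5] | shift [-3.1 -3.1  0.6] turn 0.001
```

Emit:
play_rows --plan '[[[0,0,0],0],[[0,0,0],0],[[0,0,0],0],[[0,0,0],0],[[0,0,0],0],[[0,-0.02,0],0],[[0,-0.04,0],0],[[0,-0.045,0],0],[[0,-0.045,0],0],[[0,-0.03,0],0],[[-0.04,0,0.04],0],[[-0.04,0,0.04],0]]' --fingers 85

```text
t: 37.2
ee_pos: [467.0, -186.6, 272.2]
tool_rot: [0.707, -0.026, 0.053, -0.705]
wrist_force: [0.0, 0.7, -0.0]
width: 0.854
```

```bash
python3 go.py 450 -100 220; python3 - <<'E'
from h import *
np.set_printoptions(precision=1,suppress=True)
w=save('top','t7.png'); s=save('side','s7.png')
im=np.hstack([w[100:340,130:510],s[100:340,190:570]])
cv2.imwrite('pics/cmp7.png',cv2.resize(im,(798,252))[:,:,::-1])
cv2.imwrite('pics/cmp7s.png',cv2.resize(s[110:310,190:490],(795,530),interpolation=cv2.INTER_CUBIC)[:,:,::-1])
u=np.array([np.cos(-.11),np.sin(-.11)])
def L(x): return np.array([538.5,-274.5])+u*x
for l,x,z in(('carton_orange',85,37),('carton_green',25,61)):
    P=[*L(x),z]
    for n in('top','side'):
        for r in landmark_of(n,l)[:1]: print(l,n,r['confidence'],r['at'],'expected',proj(n,P))
E
```

```text
t37.2 pos [ 467.  -186.6  272.2] psi -0.112 tilt -0.999 w 0.854 F [ 0.   0.7 -0. ] | shift [-28.5  51.1  84.2] turn None
carton_orange top 0.76 [439.8, 143.9] expected [440.2 143.9]
carton_orange side 0.77 [434.2, 269.7] expected [429.8 272.2]
carton_green side 0.71 [403.6, 271.7] expected [403.5 274.4]
```

View pics/cmp7s.png

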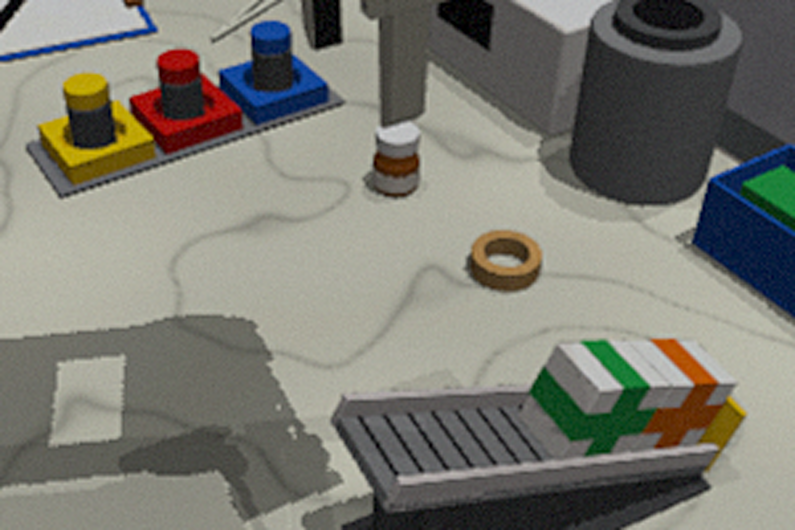

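The side picture shows yellow (88,110), red (180,85) and blue (270,55) each upright in the matching socket. The orange carton is at the stop (690,390) with green directly behind it (600,395), both upright in the lane. The gripper is clear, so I'm handing in.

```bash
python3 -c "
from plant import job_done
print(job_done())"
```

```text
the job is handed in; nothing more can be done
None
```

The job is done and was handed in at about 37 s of the 99 s allowed. The simulator gives no verdict, so the checks below are mine.

- **Shields:** the yellow- and blue-lidded shields each stand in the socket of their own colour. I lowered both to light contact (about 15–20 N at the wrist) before letting go. The red one was not touched.
- **Cartons:** the orange carton rests against the stop and the green one sits right behind it. Both are upright and lengthwise in the lane.
- **Gripper:** it is open and well clear of everything.

**Last checks:** the final side picture shows all of this. The detected orange carton position matches the expected rest place in the top view and is about 5 px off in the side view. Green is within about 3 px in the side view, but the top view did not detect it.

**What disagreed or failed:**
- **Fingertip height:** the real fingertips sat about 30 mm above the reported TCP. My first attempt on the yellow shield closed just above its lid without disturbing it. I corrected for the offset from the pictures.
- **Yellow shield fits:** one side-view fit after placing it differed by about 4 mm from the holder centre, and a top-view fit failed while the arm was in the way. The wrist view was within about 3 mm.

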